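# Set an inked blank on the filing board

### The arm

A 7-joint arm with a two-finger parallel gripper is mounted at the origin on the work surface. World frame = base frame: x ahead of the robot, y to its left, z up, the work surface at z = 0. Lengths are in mm, angles in rad, forces in N, time in s.
With the tool pointing down it reaches from about 400 to 925 mm from the base axis. Payload 4.1 kg.
Tool frame: the origin (TCP) lies at the very end of the fingers, on their centre line; the grasp point (between the pads) lies 19 mm behind it; z points along the fingers, y is the line along which they close (so a half turn about z gives the same grasp; the last joint's range is limited). The gripper opens to 85 mm and grips with 20 to 120 N. Pads are 22 mm wide; open, the fingers measure 114 mm over their backs; the gripper's body (76 mm by 85 mm) begins 54 mm behind the grasp point. The pads swing forward as they close: fully open they stand 13 mm farther back than shut.
Start: joints at [-1.274, 0.398, 0.045, 1.537, -0.019, 1.207, -0.051], TCP at [250.588, 599.791, 231.347] pointing down, gripper open.
Joint ranges: [-2.82, 2.82], [-0.49, 2.23], [-1.37, 1.46], [0, 2.46], [-1.36, 4.5], [0.23, 2], [-2.94, 2.94]. Speed limits (rad/s): [2.57, 2.57, 3.14, 3.14, 3.14, 3.14, 3.14].

### API

Orientations are given as a rotation vector (axis times angle).
In Python, from bench import manip gives the robot as it stands. Calls block until the motion is done:
- manip.move_ptp(position, orientation): joint-space move of the TCP to a pose.
- manip.move_linear(position, ori=None, v=150): straight line of the TCP; ori=None keeps the orientation; v is the mean speed in mm/s.
- manip.set_joints(angles): joint-space move.
- manip.command_gripper(opening, squeeze=None): finger opening in mm; squeeze is the grip in N (None keeps the last); returns when the fingers have stopped.
- manip.sleep(seconds).
- manip.inverse_kinematics(position, orientation): joint angles nearest the present ones, or None.
- manip.read_state(): the state.
- manip.camera(name): name is "scene" or "side" or "wrist"; returns a dict with "frame" (384x512x3 uint8, red, green, blue), "fx", "fy", "cx", "cy" (pixels), "k1" (the pictures are not rectified: a ray, as slopes to the right and down, at radius r is drawn at 1 + k1 r^2 times it, then the intrinsics apply), "rvec" (rotation vector, rad) and "tvec" (3), from world to camera coordinates, as OpenCV has them. Camera axes: x right, y down, z forward; pixel columns grow to the right and rows downward; lengths in mm; the calibration is good to about 2 mm. A picture is of the moment at which its call begins. There is no depth.
A pose or a line that the arm cannot do raises manip.MotionError and nothing moves.
- manip.sign_off(): hands the job in; it is judged then, once.
The state is a dict: "clock": time; "qpos": joint angles; "dq": joint speeds; "joint_efforts": joint torques, N m; "ee_pos": TCP position; "orientation": TCP orientation; "contact_force": force on the tool from outside, world axes, zero at the start; "moment": the same for the moment, N m; "finger_gap": finger opening in mm; "finger_force": force on a finger pad.
Only numpy, scipy, OpenCV 4.12 (cv2) and the standard library are available. Lean on these libraries where they do the work, as an engineer would, in place of code of your own. Each camera call takes 0.05 s, during which the arm holds its last target. There are 200 camera calls.

### The job

The blue-inked end of the steel blank on the filing board is about to be filed down to its scribed line. Using the fingertips only and without lifting it, push the blank flat against the fence and along it until its blue end stands out over the step at the right-hand end of the bed, the scribed line lying at the bed's edge to within about 4 mm. Leave the blank lying flat on the bed and square against the fence, and leave everything else on the bench where it is.

Things in the scene. Friction and masses are not known exactly. Their poses are not given: they have to be found in the camera images.
- board: wooden filing board, screwed down. Origin on its underside; x points away from the robot, y left, z up. Base 18 mm thick, x = -150 to 110, y = -190 to 190 mm. On it the bed, a raised pale platform with its top 36 mm above the bench, over the same x range and from y = -90 to +190 mm. At y = -90 mm the bed ends in an 18 mm step down to the bare base, the file's track (y = -190 to -90 mm)
- bed_corner (a point): on the filing board's bed top, where the foot of the fence's face meets the bed's right-hand (-y) edge: at (70, -90, 36) mm in the board's frame; axes as the board's. The fence is a straight dark strip fixed on the bed along y, as long as the bed, from x = 70 to 102 mm in the board's frame, 20 mm high above the bed; its face looks to -x, towards the robot
- blank: steel blank to be set: flat plate 90 (x) x 110 (y) x 5 mm (z), 0.3 to 0.46 kg, loose on the bed between robot and fence. Origin: centre of its underside; axes within about 12 degrees of the board's at the start. The 20 mm at its -y (right-hand) end are inked blue, up to a white scribed line across it at y = -35 mm. A push of 1 to 4 N slides it
- blank_line (a point): middle of the scribed line on the blank's top face: at (0, -35, 5) mm in the blank's frame
- blank_back (a point): middle of the blank's long far side, the one that belongs against the fence, half-way up: at (45, 0, 2.5) mm in the blank's frame
- spare: a second steel blank of the same size (90 x 110 x 5 mm) without ink, lying on the bench; origin at the centre of its underside. Not part of the job
- ink: small round bottle of blue marking ink with a black cap, 38 mm across, 58 mm high, standing on the left front part of the filing board's bed; origin at the centre of its underside. Not part of the job
- file: flat hand file lying on the bench to the right, 330 mm long, 24 mm high at the wooden handle; origin under its middle, x towards the file's tip. Not part of the job
- hammer: hammer with a wooden handle lying on the bench to the right, 260 mm long, 26 mm high; origin under the middle of its length. Not part of the job
- pliers: pliers with dark red handles lying on the bench to the left, 175 mm long, 14 mm high; origin under their middle. Not part of the job
- dish: white dish of mail rings, 100 mm across, 26 mm high, on the bench to the left or beyond the board; origin at the centre of its underside. Not part of the job
- punches: wooden block 50 x 100 x 35 mm with four punches standing in it, 95 mm high in all, on the bench beyond the board or to the left; origin at the centre of its underside. Not part of the job
- square: steel engineer's square lying on the bench to the left, 12 mm high, stock 75 mm and blade 100 mm; origin under the middle of its stock. Not part of the job

How it is judged (in metres and radians):
At the end, for the whole second after the job is handed in: the scribed line lies within 5 mm of the bed's right-hand edge with the blue end outside, the blank's far long side is within 3 mm of the fence's face and parallel to it within 0.04 rad, and the blank lies flat and still on the bed (y of blank_line in the frame of bed_corner between -0.005 and 0.005 m and x of blank_back in the frame of bed_corner between -0.003 and 0.003 m and z of blank in the frame of bed_corner between -0.002 and 0.002 m and angle between the y axis of blank and the y axis of board, either way round below 0.04 rad and linear speed of blank below 0.01 m/s); the robot touches nothing.
It fails at once if the blank is lifted more than 8 mm off the bed, tipped or pushed off it (z of blank in the frame of bed_corner above 0.008 m or z of blank in the frame of bed_corner below -0.008 m or angle between blank's own z axis and vertical above 0.15 rad).
It fails at once if the blank is pushed with the arm or the gripper's body instead of the fingers (contact force between the arm and blank above 2 N).
It fails at once if another thing on the bench or board is moved by more than 15 mm (distance of any of spare, ink, file, hammer, pliers, dish, punches, square from where it was at the start of the episode above 0.015 m).
It also fails if it takes over 70 s, if anything falls off the work surface, if the arm or the gripper's body presses on something with over 40 N, if the wrist force passes 120 N, or if a joint passes its speed limit or range.

## Working session

There is one attempt and no reset: what is moved stays moved. The work goes in short steps, each a Python script; the robot and the scene stay as the last script left them, time stands still between calls to the robot, and variables do not carry over. Pictures are saved under pics/ and viewed, at most 10 in all, crops included, and the job is handed in when it is done.

```bash
mkdir -p pics; ls
python3 - <<'E'
from bench import manip
import cv2
for n in("scene","side","wrist"):
    c=manip.camera(n); print(n,{k:v for k,v in c.items() if k!="frame"})
    cv2.imwrite(f"pics/{n}0.png",c["frame"][:,:,::-1])
print(manip.read_state())
E
```

```text
pics
scene {'fx': 410.62673911553514, 'fy': 410.62673911553514, 'cx': 257.6183485169419, 'cy': 189.64163884283215, 'k1': 0.01358421914132709, 'rvec': array([ 0.69776275,  2.68421939, -1.03687213]), 'tvec': array([ 495.18140011, -189.82251871, 1754.78165836])}
side {'fx': 418.3419713450624, 'fy': 418.3419713450624, 'cx': 260.60464567399856, 'cy': 194.62210925158007, 'k1': -0.09765463500934414, 'rvec': array([ 0.86034683, -2.50148974,  1.13391986]), 'tvec': array([ 481.96505124,  280.70204192, 1238.45312229])}
wrist {'fx': 329.2618700828433, 'fy': 329.2618700828433, 'cx': 250.98808760032006, 'cy': 193.763505588256, 'k1': -0.07063433494021504, 'rvec': array([-2.42173014, -1.61121448, -0.21781686]), 'tvec': array([-649.4465041 ,  -33.16337086,  379.13559907])}
{'clock': 0.15, 'qpos': array([-1.27398201,  0.39900801,  0.04503576,  1.5375937 , -0.01872054,
        1.20687428, -0.05069447]), 'dq': array([-0.00048961, -0.00265292, -0.00099708, -0.0023399 , -0.00070801,
       -0.00128019, -0.00021862]), 'joint_efforts': array([ 1.40924600e-03, -4.75557625e+01,  1.36657678e+00, -2.54508716e+01,
        1.18054610e-02,  6.47118810e-03, -6.63053612e-06]), 'ee_pos': array([250.39453288, 599.31848353, 230.50973359]), 'orientation': array([-6.17477121e-01, -3.08010030e+00,  2.27279319e-03]), 'contact_force': array([-0.25698587,  0.34540968, -0.38316602]), 'moment': array([ 0.00224622, -0.00902458, -0.01485652]), 'finger_force': 0.0, 'finger_gap': 85.48011410386206}
```

View pics/scene0.png

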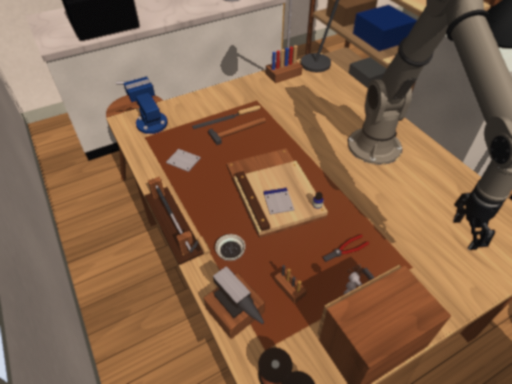

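View pics/side0.png

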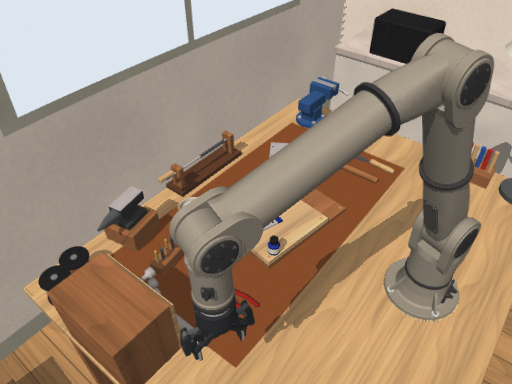

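The scene view shows the board around (278,190), with the fence as a dark strip on its left at about (252,200). The blank is at (277,200) with its blue end at about (275,190), and the ink bottle is at (318,200). The side view is mostly blocked by the arm. Next I'll look from above with the wrist camera.

```bash
cat > h.py <<'E'
import numpy as np, cv2
from scipy.spatial.transform import Rotation as Ro
from bench import manip
def cast(c,uv,z):
    uv=np.asarray(uv,float).reshape(-1,2)
    d=(uv-[c["cx"],c["cy"]])/[c["fx"],c["fy"]]; s=d.copy()
    for _ in range(15): s=d/(1+c["k1"]*(s**2).sum(1,keepdims=True))
    R=Ro.from_rotvec(c["rvec"]).as_matrix(); o=-R.T@c["tvec"]
    w=np.c_[s,np.ones(len(s))]@R
    return o+w*((z-o[2])/w[:,2])[:,None]
def shot(n,f):
    c=manip.camera(n); cv2.imwrite("pics/"+f,c["frame"][:,:,::-1]); return c
def down(yaw): # tool z down, tool y axis at angle yaw from world y
    a=yaw/2+np.pi/2
    return np.pi*np.array([np.cos(a),np.sin(a),0])
E
python3 - <<'E'
from h import *
c=manip.camera("scene")
print(cast(c,[[278,198],[277,192]],41)); print(cast(c,[[230,165],[283,150],[326,213],[262,233]],36)); print(cast(c,[318,207],36))
w=manip.camera("wrist");R=Ro.from_rotvec(w["rvec"]).as_matrix();o=-R.T@w["tvec"];s=manip.read_state()
T=Ro.from_rotvec(s["orientation"]).as_matrix();print("cam in tool",T.T@(o-s["ee_pos"]),"\n",T.T@R.T)
b=cast(c,[278,198],41)[0]
for yaw in(0,np.pi):
  for z in(300,350,400):print(yaw,z,manip.inverse_kinematics([b[0]-60,b[1],z],down(yaw)))
E
```

```text
[[530.31758566  87.4358899   41.        ]
 [518.36034328  60.39157061  41.        ]]
[[ 604.3428283  -156.90270597   36.        ]
 [ 375.60807692 -129.66789763   36.        ]
 [ 415.52685937  227.38364116   36.        ]
 [ 657.17408676  192.85134032   36.        ]]
[[424.43789991 190.68420952  36.        ]]
cam in tool [ 6.84239287e+01  7.21989055e-03 -1.43324581e+02] 
 [[-9.92639066e-04 -9.63877783e-01 -2.66343076e-01]
 [ 9.99999191e-01 -1.16862538e-03  5.02261157e-04]
 [-7.95373650e-04 -2.66342362e-01  9.63878163e-01]]
0 300 [-0.70639395  0.03473813  0.44784001  1.84097481 -0.01575014  1.26933824
  1.31668365]
0 350 [-0.72255107  0.00702858  0.4546175   1.75764141 -0.00314485  1.37763747
  1.3034567 ]
0 400 [-0.73906824 -0.00889968  0.46442939  1.66553042  0.00400129  1.48401997
  1.29579484]
3.141592653589793 300 [-0.9371921   0.03547708  0.68792229  1.84538998 -0.02359004  1.26886863
 -1.81335893]
3.141592653589793 350 [-9.37734851e-01  2.85259832e-03  6.71515571e-01  1.76166012e+00
 -1.80841885e-03  1.37769960e+00 -1.83667055e+00]
3.141592653589793 400 [-0.93691077 -0.01519237  0.65954465  1.66915897  0.00934382  1.48444388
 -1.84902421]
```

Run:
```python
from h import *
manip.move_ptp([525,50,300],down(-0.14)); manip.sleep(.3)
c=shot("wrist","w1.png"); np.save("w1.npy",c,allow_pickle=True); s=manip.read_state();print(s["ee_pos"],s["clock"],s["contact_force"])
```

```text
[525.00096454  50.26431445 299.94275421] 2.8083 [0.21356961 0.01365068 0.35180569]
```

View pics/w1.png

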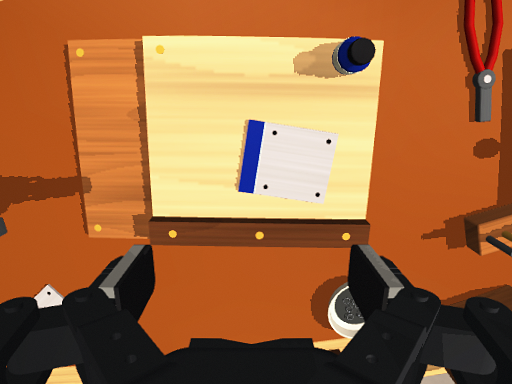

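The wrist picture shows +y to the right and +x downward. The blank's corners are near (248,120), (338,132), (325,203) and (240,192), with the blue end on the left. The fence foot runs along row ~217 and the bed's right-hand edge goes from (143,36) to (151,217). The ink is at (352,55). I'll measure these more precisely.

```bash
cat >> h.py <<'E'
def measure(c,dbg=None):
    f=c["frame"].astype(int); r,g,b=f[...,0],f[...,1],f[...,2]
    blue=(b>r+50)&(b>g+50)
    white=(r>150)&(abs(r-b)<32)
    pale=(r>190)&(r-b>32)&(g>150)
    lab=lambda m:max(cv2.findContours(m.astype(np.uint8),cv2.RETR_EXTERNAL,cv2.CHAIN_APPROX_NONE)[0],key=cv2.contourArea)
    k=np.ones((3,3),np.uint8)
    bl=cv2.morphologyEx((white|blue).astype(np.uint8),cv2.MORPH_CLOSE,k)
    bl=cv2.morphologyEx(bl,cv2.MORPH_OPEN,np.ones((5,5),np.uint8))
    cnt=lab(bl); P=cast(c,cnt.reshape(-1,2),41)[:,:2]
    rect=cv2.minAreaRect(P.astype(np.float32))
    reg=np.zeros(bl.shape,np.uint8); cv2.drawContours(reg,[cnt],-1,1,-1)
    bu=blue&(reg>0); v,u=np.nonzero(bu); B=cast(c,np.c_[u,v],41)[:,:2].mean(0)
    return rect,B,pale,bl
def fitline(P):
    vx,vy,x,y=cv2.fitLine(P.astype(np.float32),cv2.DIST_HUBER,0,.01,.01).ravel()
    return np.array([x,y]),np.array([vx,vy])
E
python3 - <<'E'
from h import *
c=np.load("w1.npy",allow_pickle=True).item()
rect,B,pale,bl=measure(c); print(rect,B)
f=c["frame"].astype(int)
for p in ((200,range(210,228)),(320,range(210,228))): print([tuple(f[v,p[0]]) for v in p[1]])
print([tuple(f[100,u]) for u in range(138,156)])
def edge(profile,i0,thr):  # subpixel crossing
    a=profile; k=np.nonzero((a[:-1]-thr)*(a[1:]-thr)<=0)[0]
    k=k[0]; return i0+k+(thr-a[k])/(a[k+1]-a[k])
g=f[...,1]
F=np.array([[u,edge(g[205:226,u],205,.5*(g[207,u]+20))] for u in range(170,350,4)],float)
E=np.array([[edge(g[v,135:165],135,.5*(g[v,135]+g[v,164])),v] for v in list(range(70,200,4))],float)
Fp=cast(c,F,36)[:,:2]; Ep=cast(c,E,36)[:,:2]
fo,fd=fitline(Fp); eo,ed=fitline(Ep)
fd*=np.sign(fd[1]); ed*=np.sign(ed[0])
t=np.linalg.solve(np.c_[fd,-ed],eo-fo); corner=fo+t[0]*fd
print("fence dir",fd,"yaw",np.arctan2(-fd[0],fd[1]),"edge yaw",np.arctan2(ed[1],ed[0]),"corner",corner)
print("resid",np.abs((Fp-fo)@[fd[1],-fd[0]]).max(),np.abs((Ep-eo)@[ed[1],-ed[0]]).max())
np.savez("board.npz",corner=corner,yaw=np.arctan2(-fd[0],fd[1]))
E
```

```text
((534.0615844726562, 94.73710632324219), (110.43534088134766, 90.40071868896484), 73.38050079345703) [520.0283665   51.70083443]
[(np.int64(251), np.int64(235), np.int64(158)), (np.int64(251), np.int64(234), np.int64(158)), (np.int64(251), np.int64(233), np.int64(155)), (np.int64(251), np.int64(229), np.int64(152)), (np.int64(252), np.int64(227), np.int64(148)), (np.int64(253), np.int64(227), np.int64(148)), (np.int64(255), np.int64(242), np.int64(161)), (np.int64(156), np.int64(114), np.int64(65)), (np.int64(41), np.int64(19), np.int64(9)), (np.int64(49), np.int64(25), np.int64(13)), (np.int64(48), np.int64(26), np.int64(14)), (np.int64(43), np.int64(24), np.int64(13)), (np.int64(93), np.int64(48), np.int64(24)), (np.int64(112), np.int64(59), np.int64(31)), (np.int64(116), np.int64(61), np.int64(32)), (np.int64(115), np.int64(61), np.int64(32)), (np.int64(109), np.int64(55), np.int64(28)), (np.int64(101), np.int64(52), np.int64(26))]
[(np.int64(251), np.int64(236), np.int64(160)), (np.int64(251), np.int64(232), np.int64(155)), (np.int64(251), np.int64(230), np.int64(154)), (np.int64
[... 947 characters left out ...]
p.int64(158), np.int64(86), np.int64(38)), (np.int64(206), np.int64(134), np.int64(70)), (np.int64(255), np.int64(236), np.int64(154)), (np.int64(252), np.int64(228), np.int64(147)), (np.int64(251), np.int64(227), np.int64(147)), (np.int64(251), np.int64(227), np.int64(146)), (np.int64(251), np.int64(226), np.int64(144)), (np.int64(251), np.int64(227), np.int64(147)), (np.int64(251), np.int64(226), np.int64(146)), (np.int64(251), np.int64(225), np.int64(145)), (np.int64(251), np.int64(226), np.int64(147)), (np.int64(251), np.int64(225), np.int64(146))]
fence dir [0.15582855 0.9877841 ] yaw -0.1564662 edge yaw -0.15778063 corner [580.7939 -87.8671]
resid 0.23818487635079721 0.3729665642302179
```

Bed corner, fence direction and blank pose are all consistent: the blank measures 110.4 x 90.4 mm. First I'll probe the fingertip height, then push toward the fence with both fingers.

```bash
cat >> h.py <<'E'
try:
    _b=np.load("board.npz"); C=_b["corner"]; YAW=float(_b["yaw"])
    RB=np.array([[np.cos(YAW),-np.sin(YAW)],[np.sin(YAW),np.cos(YAW)]])
    W=lambda x,y,z:[*(C+RB@[x,y]),z]
    Bf=lambda p:RB.T@(np.asarray(p)[:2]-C)
except FileNotFoundError: pass
def F():
    return manip.read_state()["contact_force"]
def Fb(f0): # force change in board axes
    d=F()-f0; return np.r_[RB.T@d[:2],d[2]]
def probe(x,y,z0=52,zmin=22): # lower until the bed is touched
    manip.sleep(.2); f0=F(); z=z0
    while z>zmin:
        z-=1; manip.move_linear(W(x,y,z),v=25)
        if F()[2]-f0[2]>2.5: break
    return z
def push(p0,p1,z,stop,step=1.,v=40,n=3): # from p0 to p1 (board frame): bulk, then stepwise last part until force
    p0,p1=np.array(p0,float),np.array(p1,float); L=np.linalg.norm(p1-p0); d=(p1-p0)/L
    manip.sleep(.2); f0=F(); s=0
    while s<L:
        s=min(s+step,L); manip.move_linear(W(*(p0+d*s),z),v=v)
        f=Fb(f0)
        if -f[:2]@d>stop: break
    return p0+d*s,f
E
python3 - <<'E'
from h import *
rect,B,_,_=measure(np.load("w1.npy",allow_pickle=True).item()); print(Bf(rect[0]),Bf(B),YAW)
for a in(1,-1):
  for p in((-50,250,40),(-50,100,40)): print(a,p,manip.inverse_kinematics(W(*p),down(YAW+a*np.pi/2)))
manip.command_gripper(60,20)
x,y=-160,170
manip.move_ptp(W(x,y,120),down(YAW)); manip.move_linear(W(x,y,54),v=120)
z=probe(x,y); s=manip.read_state(); print(z,s["ee_pos"],s["contact_force"],s["finger_gap"],s["clock"])
manip.move_linear(W(x,y,z+2.5),v=25); print(F())
E
```

```text
[-74.61637388 173.09131136] [-81.77188358 128.39398944] -0.15646620094776154
1 (-50, 250, 40) [-0.53612915  0.52040642  0.23322792  1.84967183 -0.16250845  0.7899042
  2.76715564]
1 (-50, 100, 40) [-0.18927836  0.44355012  0.0951873   1.96035953 -0.06050392  0.74035114
  2.926563  ]
-1 (-50, 250, 40) [-0.79691417  0.58772257  0.58776701  1.8566653  -0.4311742   0.82662011
 -0.14499244]
-1 (-50, 100, 40) [-0.61348445  0.5314713   0.64211713  1.97129582 -0.44550847  0.78151913
  0.12949384]
30 [449.37144776 105.00805451  30.93132527] [-2.53250848 -0.54503677 12.5433203 ] 60.164645850711004 10.425
[ 0.86410504 -0.51499793 -0.3004046 ]
```

Run:
```python
from h import *
z=32.3; y=172
f0=F()
manip.move_linear(W(-160,y,z),v=60); manip.move_linear(W(-106,y,z),v=40); print(Fb(f0))
print(push((-106,y),(-97,y),z,6)); s=manip.read_state(); print(Bf(s["ee_pos"]),s["ee_pos"][2],s["clock"])
manip.move_linear(W(-115,y,z),v=60); manip.move_linear(W(-115,y,110),v=150); 
manip.move_ptp(W(-62,140,300),down(YAW))
manip.sleep(.2)
c=shot("wrist","w2.png"); r,B,_,_=measure(c); print(r,Bf(r[0]),Bf(B),manip.read_state()["clock"])
```

```text
[-1.9105288  -0.0870226   0.08015949]
(array([-97., 172.]), array([-7.77031544,  0.09547805,  8.75950765]))
[-100.25594954  171.86491137] 31.976497742152173 14.875
((563.8310546875, 96.12614440917969), (110.00399017333984, 90.13040924072266), 81.00501251220703) [-45.42701584 179.10231468] [-46.41689606 134.12225072] 17.0583
```

View pics/w2.png

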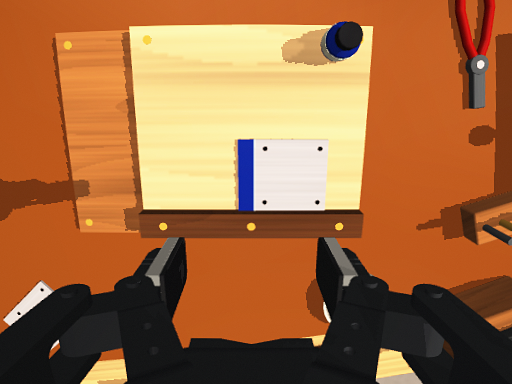

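The blank now lies flat against the fence, at x = -45.4 and parallel. In the picture its blue end is at columns 236–254 and its far side is on row ~211. Now I'll push it along the fence.

Run:
```python
from h import *
z=32.5; x=-52; o=down(YAW-np.pi/2)
manip.move_ptp(W(x,257,120),o); manip.move_linear(W(x,257,z),v=80); manip.sleep(.2); f0=F()
manip.move_linear(W(x,150,z),v=50); print(Fb(f0))
manip.move_linear(W(x,107,z),v=40); print(Fb(f0)); manip.sleep(.2);s=manip.read_state(); print(Bf(s["ee_pos"]),s["ee_pos"][2],s["clock"])
manip.move_linear(W(x,115,z),v=60); manip.move_linear(W(x,115,110),v=150); 
manip.move_ptp(W(-62,50,280),down(YAW)); manip.sleep(.2)
c=shot("wrist","w3.png"); r,B,_,_=measure(c); print(r,Bf(r[0]),Bf(B),manip.read_state()["clock"])
```

```text
[-0.14418465  2.14799382 -0.66349851]
[-0.25261597  0.14150736  0.04609727]
[-51.91948854 106.62100184] 32.50539010253213 23.5917
((541.7974853515625, -40.19182586669922), (109.6702880859375, 90.00436401367188), 80.99210357666016) [-45.94919316  41.01612953] [-47.14139324  -4.33403042] 26.1
```

View pics/w3.png

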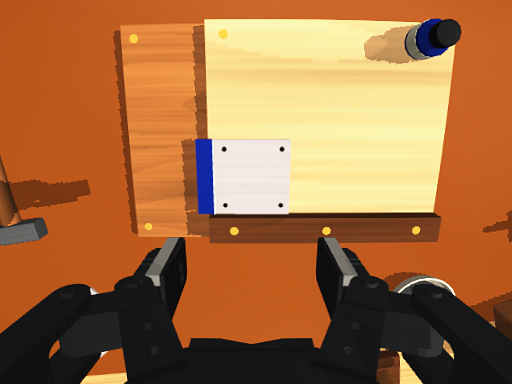

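The line is about 6 mm short of the edge: the blue end spans columns 197–213 and the bed edge is at about column 207. I'll re-measure the bed edge from this picture, then finish the push and press the blank to the fence.

```bash
cat >> h.py <<'E'
def bededge(c,rows,u0,u1):
    g=c["frame"][...,1].astype(float); out=[]
    for v in rows:
        a=g[v,u0:u1]; t=.5*(a[0]+a[-1]); k=np.nonzero((a[:-1]<t)&(a[1:]>=t))[0][-1]
        out.append([u0+k+(t-a[k])/(a[k+1]-a[k]),v])
    P=np.array([Bf(p) for p in cast(c,out,36)]); return np.median(P[:,1])
E
python3 - <<'E'
from h import *
z=32.5; x=-52; o=down(YAW-np.pi/2)
c=manip.camera("wrist"); e=bededge(c,range(60,130,3),196,220); r,B,_,_=measure(c)
cy=.5*(Bf(r[0])[1]+Bf(B)[1]+45)-e; print("edge",e,"centre y rel edge",cy)
yt=106.62-(cy-35)+.4; print(yt)
manip.move_ptp(W(x,118,120),o); manip.move_linear(W(x,118,z),v=80)
manip.move_linear(W(x,yt,z),v=30); manip.sleep(.3);s=manip.read_state(); print(Bf(s["ee_pos"]),s["clock"])
manip.move_linear(W(x,115,z),v=60); manip.move_linear(W(x,115,110),v=150)
# press to the fence
manip.move_ptp(W(-125,37,120),down(YAW)); manip.move_linear(W(-125,37,z),v=80)
manip.move_linear(W(-103,37,z),v=40); print(push((-103,37),(-96,37),z,6))
manip.move_linear(W(-120,37,z),v=60); manip.move_linear(W(-120,37,120),v=150)
manip.move_ptp(W(-62,50,280),down(YAW)); manip.sleep(.2)
c=shot("wrist","w4.png"); r,B,_,_=measure(c); print(r,Bf(r[0]),Bf(B),bededge(c,range(60,130,3),196,220),manip.read_state()["clock"])
E
```

```text
edge 0.03581125011178621 centre y rel edge 40.79467649560133
101.22532350439869
[-51.86424515 101.31213182] 29.7583
(array([-98.,  37.]), array([-7.50696749,  0.51747044,  5.75789173]))
((541.4411010742188, -45.35578918457031), (109.63818359375, 89.97804260253906), 81.05455017089844) [-45.49653094  35.85971374] [-46.74181563  -9.48717587] 0.07053616188766743 37.7667
```

View pics/w4.png

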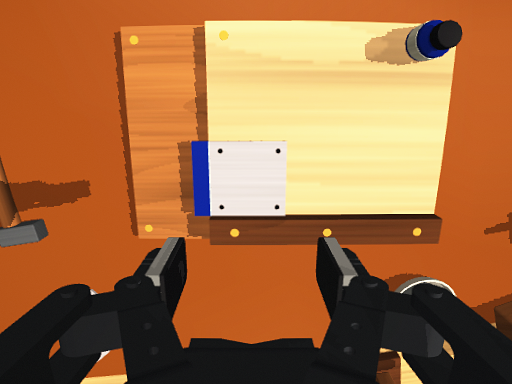

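The scribed line is at column ~209, right on the bed edge (within about 0.7 mm). The far side is within about 0.5 mm of the fence and parallel, and nothing else has moved, so I'm handing it in.

```bash
python3 -c "
from bench import manip
print(manip.sign_off())"
```

```text
the job is handed in; nothing more can be done
None
```

I've handed the job in: by the last wrist-camera measurement, the scribed line is about 0.7 mm from the bed's right-hand edge with the blue end outside, and the blank lies square and within about 0.5 mm of the fence, after about 38 s of the 70 s allowed; the sign-off returned no verdict.

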